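# Check the plate gap of the card press with a taper gauge

## Task

The steel key has been left on the feed table of the card press: hang it by its eye on the brass post of the wooden stand, right down on the base, and let go of it. Then take the taper gauge by its orange handle, lay its blade flat on the steel bed and slide it straight in, near the middle, under the brass upper plate until it drags snugly between the two plates, without forcing the plate up. Finish still gripping the gauge there, and leave the other things on the table alone.

Things in the scene. Friction and masses are not known exactly. Their poses are not given: they have to be found in the camera images.
- press: Fixed card press, green body 260 mm long (x from -140 to +120), 130 mm wide and 45 mm high with a flat steel bed on top, at z = 45. Origin: centre line at the underside, directly below the mouth of the gap; own +x is the direction in which a blade is slid into the gap, z up. From x = -140 to x = 0 the bed is an open feed table; a green C-frame column (60 mm wide) stands at x = 80 to 120, so the gap is open on both sides and in front. The mouth faces roughly world +y.
- press_mouth (a point): Point on the steel bed (45 mm above the table) straight below the front lower edge of the upper plate, on the centre line: the mouth of the gap. Axes as the press.
- press_head: Fixed green head of the press, which carries the brass upper plate. Origin: middle of the front lower edge of the upper plate when at rest, i.e. 5 to 6.6 mm above the bed (differs from run to run); axes as the press. Its arm is 50 mm wide from x = 0 to 120 and its highest point (black knob) 62 mm above this origin.
- platen (a joint): Lift of the brass upper plate in m, 0 at rest, at most 0.012. Plate 70 mm wide, 55 mm deep (from the mouth inwards), flat underneath, with a lip sloping up 11 mm ahead of the mouth. It presses down with 1.5 N plus 4 N per mm of lift, so the drag grows to a snug 5 to 10 N over the first 5 to 10 mm after contact; go some 5 to 10 mm past the first clear drag, as arms spring back.
- key: Loose flat steel key, 10 mm thick, 125 mm long overall, 0.09 kg, with a blue stripe. Origin: underside, middle of its 16 mm wide straight bar; own x runs along the bar, z up. At x = -45 mm the round eye (36 mm outside, 22 mm hole through z); at x = +50 mm a solid round end 24 mm across. Bar free for gripping from x = -25 to +35. It starts lying on the feed table, roughly across it, some 90 mm ahead of the mouth.
- key_eye (a point): Centre of the key's eye at its underside.
- stand: Fixed wooden disc 100 mm across and 12 mm high with an upright brass post 10 mm thick in its centre, whose rounded top is 58 mm above the table. Origin: centre of the underside.
- post_foot (a point): Foot of the brass post on the upper face of the wooden disc (12 mm above the table).
- gauge: Loose taper gauge, 0.12 kg, standing on its flat underside. Origin: underside, centre of the handle; own +x points to the blade's tip, z up. Orange handle 45 mm long (x), 18 mm wide (y) and 45 mm tall, on a steel foot 24 mm wide and 10 mm high. The steel blade runs from x = 22.5 to the tip at x = 97.5, 24 mm wide, underside flat, thickness 2.5 mm at the tip growing evenly to 10 mm at the handle (0.1 mm per mm); it therefore fills the gap at a depth of 25 to 41 mm.
- gauge_tip (a point): Middle of the tip of the gauge's blade, at its underside.
- brass_bowl: Open brass bowl, 100 mm across, 50 mm high. Bystander, leave alone. Origin: centre of its underside.
- ink_jar: Green glass jar, 60 mm across, 75 mm high. Bystander, leave alone. Origin: centre of its underside.
- weight_red: Red paperweight, foot 50 x 30 mm, 50 mm high. Bystander, leave alone. Origin: centre of its underside.
- weight_black: Dark steel paperweight, foot 50 x 30 mm, 50 mm high. Bystander, leave alone. Origin: centre of its underside.
- stamp: Wooden stamp block 28 x 28 x 50 mm. Bystander, leave alone. Origin: centre of its underside.
- brush: Bamboo writing brush 210 mm long with a dark tip, lying. Bystander, leave alone. Origin: centre of its underside.
- brass_cup: Open brass cup, 70 mm across, 50 mm high. Bystander, leave alone. Origin: centre of its underside.
Not all that is in view belongs to the job. Of the things that look like the key, the largest one is meant.

How it is judged:
On the way, in this order (a step that is already met when the one before it is completed fails the run):
1. the key hangs by its eye on the post, down on the base, let go (horizontal distance between key_eye and post_foot below 0.01 m and z of key_eye in the frame of post_foot between -0.004 and 0.006 m and angle between key's own z axis and vertical below 0.15 rad and contact force between the fingers and key below 0.1 N), for 0.2 s.
2. the gauge is picked up (height (world z) of gauge above 0.03 m and contact force between the fingers and gauge above 1 N), for 0.2 s.
3. the blade's tip enters the gap (x of gauge_tip in the frame of press_mouth between 0.004 and 0.07 m and z of gauge_tip in the frame of press_mouth between -0.004 and 0.005 m), for 0.05 s.
At the end, for the whole second after the job is handed in: Key eye round the post (10 mm), within 6 mm of the base, level (0.15 rad), let go. Gauge gripped, still: tip 15-70 mm in, within 25 mm of the centre line, in line (0.2 rad), flat (0.08 rad), 1-20 N on the upper plate, over 1 N on the bed; plate lifted under 2.5 mm (all of step 1 and x of gauge_tip in the frame of press_mouth between 0.015 and 0.07 m and y of gauge_tip in the frame of press_mouth between -0.025 and 0.025 m and angle between the x axis of gauge and the x axis of press, either way round below 0.2 rad and angle between the z axis of gauge and the z axis of press, either way round below 0.08 rad and contact force between gauge and press_head between 1 and 20 N and contact force between gauge and press above 1 N and value of joint platen below 0.0025 m and contact force between the fingers and gauge above 1 N and linear speed of gauge below 0.01 m/s); the arm keeps its last pose, push and grip.
It fails at once if the upper plate is forced up by more than 5 mm (value of joint platen above 0.005 m).
It fails at once if a bystander is moved by more than 30 mm (distance of any of brass_bowl, ink_jar, weight_red, weight_black, stamp, brush, brass_cup from where it was at the start of the episode above 0.03 m).
It also fails if it takes over 67 s, if anything falls off the work surface, if the arm or the gripper's body presses on something with over 40 N, if the wrist force passes 120 N, or if a joint passes its speed limit or range.

## Robot

A 6-joint arm with a two-finger parallel gripper is mounted at the origin on the work surface. World frame = base frame: x ahead of the robot, y to its left, z up, the work surface at z = 0. Lengths are in m, angles in rad, forces in N, time in s.
With the tool pointing down it reaches from about 0.35 to 0.975 m from the base axis. Payload 4.9 kg.
Tool frame: the origin (TCP) lies at the very end of the fingers, on their centre line; the grasp point (between the pads) lies 19 mm behind it; z points along the fingers, x is the direction in which the jaws open and shut, and the axes are right-handed (so a half turn about z gives the same grasp; the last joint's range is limited). The gripper opens to 85 mm and grips with 20 to 120 N. Pads are 22 mm wide; open, the fingers measure 114 mm over their backs; the gripper's body (76 mm by 85 mm) begins 54 mm behind the grasp point. The pads swing forward as they close: fully open they stand 13 mm farther back than shut.
Start: joints at [-1.303, 0.053, 1.613, -0, 1.476, -0.119], TCP at [0.236, -0.579, 0.231] pointing down, gripper open.
Joint ranges: [-3.01, 3.01], [-1.01, 2.22], [0.06, 2.58], [-1.02, 4.17], [0.09, 2.62], [-3.14, 3.14]. Speed limits (rad/s): [2.57, 2.57, 3.14, 3.14, 3.14, 3.14].

## Interface

Orientations are given as a unit quaternion [w, x, y, z].
In Python, from plant import manip, imaging gives the robot as it stands.
- The arm moves only by the shell command python3 -m pendant 'ROWS'. ROWS is JSON, a list that holds one entry, the list of rows, each a list of 7 numbers: the turn, a rotation vector about the world's x, y, z in units of pi rad (1.0 is pi rad), then the shift along the world's x, y, z in units of 250 mm (1.0 is 250 mm), then the opening, from 0 (shut) to 1 (fully open). In form: [[[ax, ay, az, tx, ty, tz, claw], ...]]. A call has 1 to 20 rows; each row shifts and turns the commanded pose from where the row before left it; what a row does not reach is not made up. A row lasts 1/8 s, in which the tool goes at most 62.5 mm and 10.7 degrees, less where a joint would pass 70% of its speed; a pose out of reach is approached as far as the arm can. A call with a number of a shift or a turn outside -1 to 1 is refused whole. A call with a gripper value outside its range is refused whole. The fingers move at their own pace and stop on an object; the grip force is fixed at half the most. Time passes only in rows, so rows that do not move let the fingers close. It gives the time, the measured TCP pose, the force and the opening at its end, in the units of the state.
- manip.state(): the state, without advancing time (a new reading comes with each control period).
- imaging.grab_frame(name): name is "scene" or "top" or "wrist"; returns a dict with "frame" (400x640x3 uint8, blue, green, red), "mtx" (3x3 intrinsics, pixels), "world_to_cam" (4x4, takes a point from world to camera coordinates). Camera axes: x right, y down, z forward; pixel columns grow to the right and rows downward; lengths in m; the calibration is good to about 2 mm. A picture is of the moment at which its call begins. There is no depth.
- manip.job_done(): hands the job in, once; it reports no verdict.
The state is a dict: "time": time; "joint_pos": joint angles; "joint_vel": joint speeds; "joint_efforts": joint torques, N m; "tool_pos": TCP position; "tool_rot": TCP orientation; "contact_force": force on the tool from outside, world axes, zero at the start; "ft_torque": the same for the moment, N m; "gripper_width": opening from 0.0 (shut) to 1.0 (fully open).
Only numpy, scipy, OpenCV 4.12 (cv2) and the standard library are available. Lean on these libraries where they do the work, as an engineer would, in place of code of your own. Each camera call takes 0.05 s, during which the arm holds its last target. There are 200 camera calls.

## Working session

There is one attempt and no reset: what is moved stays moved. The work goes in short steps, Python scripts to look and compute and a shell command to move; the robot and the scene stay as the last step left them, time stands still between calls to the robot, and variables do not carry over. Pictures are saved under pics/ and viewed, about 8 in all and at most 12, crops included, and the job is handed in when it is done.

```bash
mkdir -p pics; cat > h.py <<'E'
from plant import manip, imaging
import numpy as np, cv2
def grab(n,save=None,crop=None,scale=1):
    f=imaging.grab_frame(n)
    if save:
        im=f["frame"]
        if crop: im=im[crop[1]:crop[3],crop[0]:crop[2]]
        cv2.imwrite("pics/"+save,cv2.resize(im,None,fx=scale,fy=scale,interpolation=cv2.INTER_CUBIC))
    return f
def ray(f,u,v,z):
    K=np.array(f["mtx"]);T=np.array(f["world_to_cam"]);R=T[:3,:3];t=T[:3,3]
    c=-R.T@t;d=R.T@np.linalg.solve(K,[u,v,1]);return c+d*(z-c[2])/d[2]
def proj(f,p):
    T=np.array(f["world_to_cam"]);q=np.array(f["mtx"])@(T[:3,:3]@p+T[:3,3]);return q[:2]/q[2]
E
python3 - <<'E'
from h import *
import pickle
for n in("top","scene"):
    f=grab(n,n+"0.png",scale=1.25); pickle.dump(f,open(n+".pkl","wb")); T=f["world_to_cam"];print(n,-np.array(T)[:3,:3].T@np.array(T)[:3,3],f["mtx"][0][0])
print(manip.state())
E
```

```text
top [0.47506251 0.04284355 1.11025525] 431.3238017135544
scene [ 1.13696052 -0.44050288  0.88227298] 426.35545556042064
{'time': 0.1, 'joint_pos': array([-1.30298623e+00,  5.32895886e-02,  1.61413729e+00,  5.78831120e-06,
        1.47599561e+00, -1.19012831e-01]), 'joint_vel': array([-4.31797721e-04, -1.11640507e-03, -3.12101493e-03, -9.73862260e-04,
        8.64923714e-05, -6.96465500e-04]), 'joint_efforts': array([-1.52610623e-04, -3.94904995e+01, -3.71363640e+01, -2.21184018e-04,
        3.92855087e-03,  2.20145847e-05]), 'tool_pos': array([ 0.23562691, -0.57828473,  0.23019832]), 'tool_rot': array([-5.99248422e-04,  8.29833217e-01, -5.58010748e-01, -6.91359956e-04]), 'contact_force': array([-0.15802739, -0.2786527 , -0.60609781]), 'ft_torque': array([ 0.04499582, -0.00099828,  0.00704109]), 'gripper_width': 0.9969547660378875}
```

View pics/top0.png

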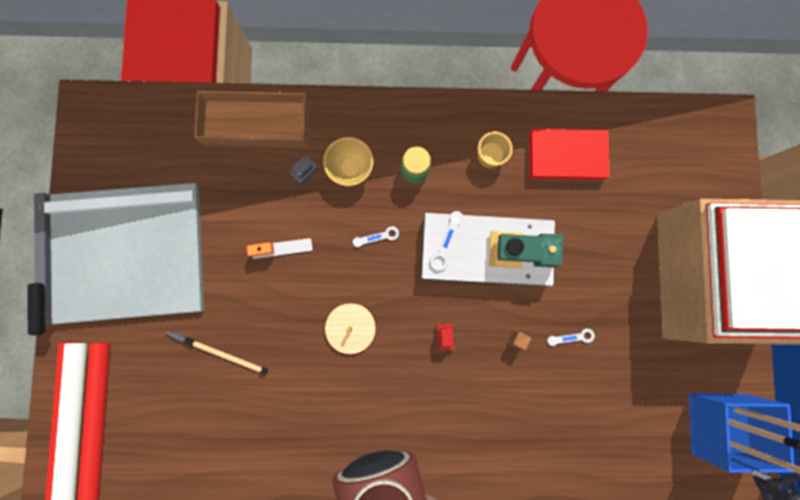

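View pics/scene0.png

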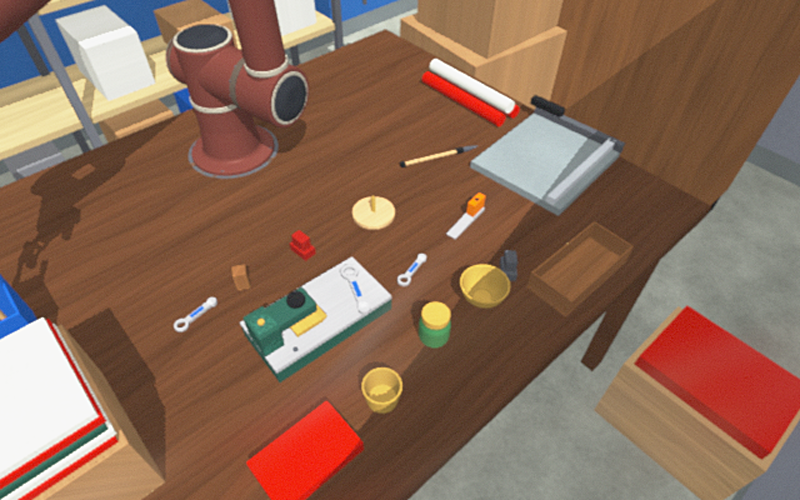

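The top view has three look-alike keys, in 800-px picture pixels. One is on the press feed table at (447,242), with its eye at (438,262). The others are loose on the table at (377,237) and (571,338). The key on the feed table is the largest and matches the description. The gauge handle is at (260,249) with the tip at (312,245), the stand at (350,330), and the press mouth near x≈490. I'll check in a close crop.

```bash
python3 - <<'E'
import cv2
im=cv2.imread("pics/top0.png")
import pickle
f=pickle.load(open("top.pkl","rb"))["frame"]
c=f[160:300,190:460]
cv2.imwrite("pics/crop1.png",cv2.resize(c,None,fx=2.96,fy=2.96,interpolation=cv2.INTER_CUBIC)[:, :800])
E
```

```text
(no output)
```

View pics/crop1.png

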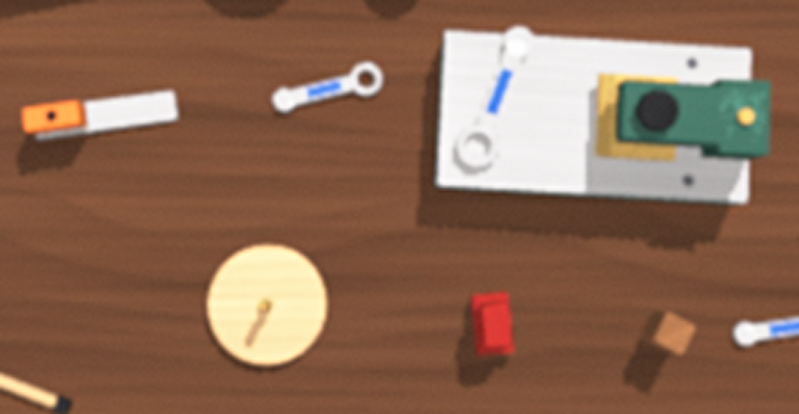

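The crop confirms it: the key on the feed table has its eye at (475,149) and round end at (518,45), and is clearly the largest. The stand disc is centred at (267,305), the gauge tip at (177,105), and the bed corners are visible. Next I'll compute positions.

```bash
python3 - <<'E'
from h import *; import pickle
f=pickle.load(open("top.pkl","rb"))
P=lambda x,y,z:ray(f,190+x/2.96-.3,160+y/2.96-.3,z)
r=lambda a:np.round(a,4)
A,B,C,D=[P(*p,.045) for p in((444,30),(751,48),(748,202),(436,186))]
print("bed",r(A),r(B),r(C),r(D),np.linalg.norm(A-B),np.linalg.norm(A-D))
d=(B-A)+(C-D);d/=np.linalg.norm(d);o=(A+D)/2+d*.14;print("dir",r(d),np.arctan2(d[1],d[0]),"mouth",r(o), "from back",r((B+C)/2-d*.12))
e=P(475,149,.055);n=P(518,45,.055);print("eye",r(e),"end",r(n),np.linalg.norm(e-n),np.arctan2(*(n-e)[[1,0]]),"mid",r(e+(n-e)*45/95))
print("stand",r(P(267,305,.012)),"posttop",r(P(264,304,.056)))
t=P(177.5,106,.0025);h=P(52,118,.045);h2=P(52,115,.055);print("tip",r(t),"handle",r(h),r(h2),np.linalg.norm((t-h)[:2]),np.arctan2(*(t-h)[[1,0]]),np.arctan2(*(t-h2)[[1,0]]))
print(manip.state()["tool_rot"])
from scipy.spatial.transform import Rotation as R
q=manip.state()["tool_rot"];M=R.from_quat(q[[1,2,3,0]]).as_matrix();print(r(M))
E
```

```text
bed [ 0.6666 -0.0258  0.045 ] [ 0.6553 -0.2875  0.045 ] [ 0.5244 -0.2822  0.045 ] [ 0.5344 -0.0201  0.045 ] 0.26192310114303974 0.13232235813231083
dir [-0.0404 -0.9992  0.    ] -1.6112425798304484 mouth [ 0.5948 -0.1629  0.045 ] from back [ 0.5947 -0.165   0.045 ]
eye [ 0.5649 -0.0517  0.055 ] end [ 0.653  -0.0875  0.055 ] 0.09504900304037787 -0.3859541330662883 mid [ 0.6067 -0.0686  0.055 ]
stand [0.4333 0.1208 0.012 ] posttop [0.4358 0.1201 0.056 ]
tip [0.6033 0.2031 0.0025] handle [0.5868 0.3009 0.045 ] [0.5882 0.2986 0.055 ] 0.09915914411091503 -1.403211935310603 -1.4139385856472728
[-5.99248422e-04  8.29833217e-01 -5.58010748e-01 -6.91359956e-04]
[[ 3.772e-01 -9.261e-01 -5.000e-04]
 [-9.261e-01 -3.772e-01  1.800e-03]
 [-1.800e-03 -2.000e-04 -1.000e+00]]
```

```bash
python3 -m pendant '[[[0,0,-0.0205,0.125,0.17,0,0.6],[0,0,-0.0205,0.125,0.17,0,0.6],[0,0,-0.0205,0.125,0.17,0,0.6],[0,0,-0.0205,0.125,0.17,0,0.6],[0,0,-0.0205,0.125,0.17,0,0.6],[0,0,-0.0205,0.125,0.17,0,0.6],[0,0,-0.0205,0.125,0.17,0,0.6],[0,0,-0.0205,0.125,0.17,0,0.6],[0,0,-0.0205,0.125,0.17,0,0.6],[0,0,-0.0205,0.125,0.17,0,0.6],[0,0,-0.0205,0.125,0.17,-0.1,0.6],[0,0,-0.0205,0.125,0.17,-0.1,0.6],[0,0,0,0,0,0,0.6],[0,0,0,0,0,0,0.6]]]'
python3 - <<'E'
from h import *;import pickle
f=grab("wrist","w1.png",scale=1.25);pickle.dump(f,open("w1.pkl","wb"));print(manip.state()["tool_pos"])
for p in([.5649,-.0517,.055],[.653,-.0875,.055]):print(proj(f,np.array(p))*1.25)
E
```

```text
time: 1.85
tool_pos: [0.6105, -0.0689, 0.181]
tool_rot: [-0.0, -0.559, 0.829, 0.0]
contact_force: [-0.4, -0.6, 0.1]
gripper_width: 0.601
[ 0.6107009  -0.06956192  0.18181022]
[392.76667996 301.87927331]
[392.84185394 182.29427975]
```

View pics/w1.png

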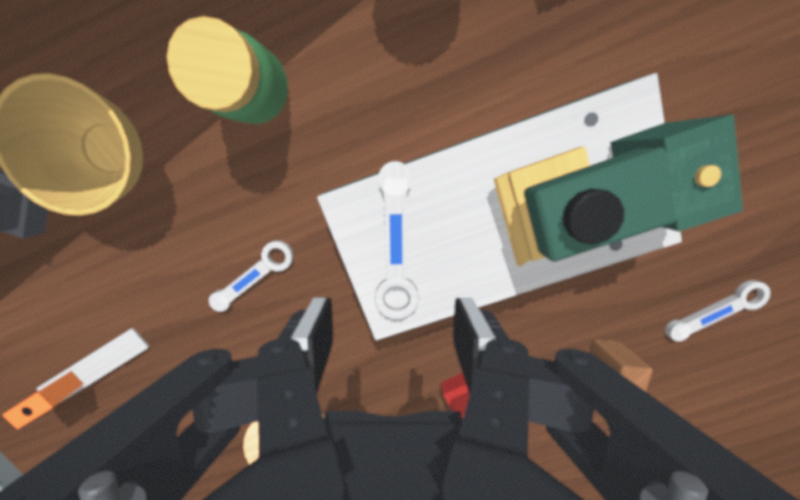

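The wrist view shows the key vertical in the picture, with its eye at (398,297) and end at (395,180), within 5 px of the prediction. The jaws straddle its line.

```bash
python3 - <<'E'
from h import *;import pickle
f=pickle.load(open("w1.pkl","rb"))
P=lambda x,y,z:ray(f,x/1.25,y/1.25,z)
e=P(398,297,.055);n=P(395,180,.055);print(e,n,np.linalg.norm(e-n),np.arctan2(*(n-e)[[1,0]]),"x+8:",e+(n-e)*53/95)
print(P(318,196,.045),P(376,340,.045),P(657,73,.045))
t=P(141,338,.0025);print("gauge tip",t)
E
```

```text
[ 0.56723379 -0.05719379  0.055     ] [ 0.65394336 -0.08959908  0.055     ] 0.09256701810596078 -0.3576499278830065 x+8: [ 0.6156086  -0.07527253  0.055     ]
[ 0.66441475 -0.02972238  0.045     ] [ 0.53350723 -0.0233513   0.045     ] [ 0.65250913 -0.28982973  0.045     ]
gauge tip [0.60248095 0.20272263 0.0025    ]
```

```bash
python3 -m pendant '[[[0,0,0.002,0.018,-0.016,-0.1,0.5],[0,0,0.002,0,0,-0.15,0.5],[0,0,0,0,0,-0.15,0.5],[0,0,0,0,0,-0.08,0.5],[0,0,0,0,0,-0.04,0.5],[0,0,0,0,0,-0.016,0.5],[0,0,0,0,0,0,0.5],[0,0,0,0,0,0,0.5]]]'
python3 -m pendant '[[[0,0,0,0,0,0,0.1],[0,0,0,0,0,0,0.1],[0,0,0,0,0,0,0],[0,0,0,0,0,0,0],[0,0,0,0,0,0,0],[0,0,0,0,0,0,0]]]'
```

```text
time: 2.9
tool_pos: [0.6162, -0.073, 0.0486]
tool_rot: [0.001, -0.564, 0.826, -0.001]
contact_force: [0.3, -0.6, 0.2]
gripper_width: 0.5
time: 3.65
tool_pos: [0.6158, -0.0729, 0.0481]
tool_rot: [0.0, -0.564, 0.826, -0.0]
contact_force: [-0.2, -0.4, 5.3]
gripper_width: 0.165
```

```bash
python3 -m pendant '[[[0,0,0,0,0,0.03,0],[0,0,0,0,0,0.1,0],[0,0,0,0,0,0.15,0],[0,0,0,0,0,0.1,0],[0,0,0,-0.05,0.06,0,0],[0,0,0,-0.08,0.11,0,0],[0,0,0,-0.1,0.13,0,0],[0,0,0,-0.1,0.13,0,0],[0,0,0,-0.1,0.13,0,0],[0,0,0,-0.07,0.09,0,0],[0,0,0,-0.03,0.04,0,0],[0,0,0,0,0,0,0],[0,0,0,0,0,0,0]]]'
python3 - <<'E'
from h import *;import pickle
f=grab("wrist");g=grab("scene");pickle.dump((f,g),open("w2.pkl","wb"))
print(manip.state()["tool_pos"])
a=cv2.resize(f["frame"][100:400,160:480],None,fx=1.8,fy=1.8,interpolation=2)
u,v=proj(g,np.array([.46,.11,.1])).astype(int);print(u,v)
b=cv2.resize(g["frame"][v-50:v+50,u-50:u+30],None,fx=2.8,fy=5.4,interpolation=2)
cv2.imwrite("pics/w2.png",np.hstack([a,b]))
E
```

```text
time: 5.28
tool_pos: [0.483, 0.0992, 0.142]
tool_rot: [-0.0, -0.563, 0.826, -0.0]
contact_force: [-0.5, -0.1, -0.5]
gripper_width: 0.161
[0.48326664 0.09902804 0.14226374]
300 151
```

View pics/w2.png

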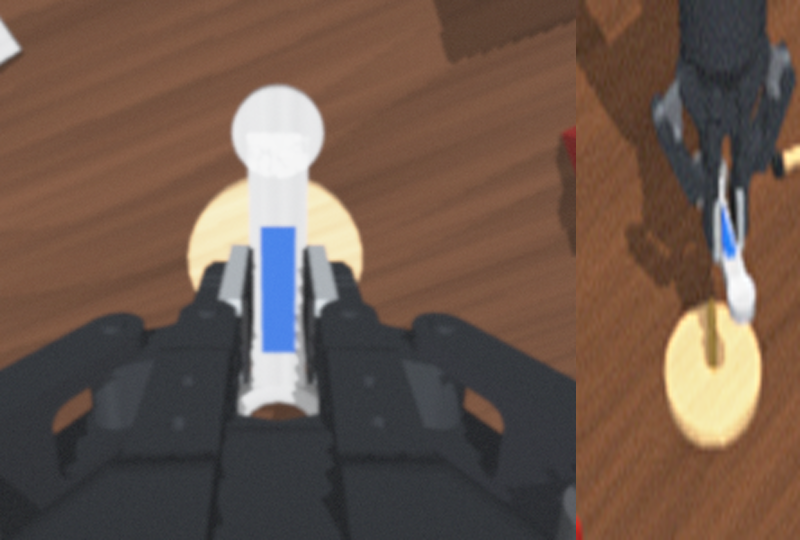

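The key is held straight between the pads. Its round end is at (278,130) and the near edge of the eye's hole at (280,403). The disc's left and right edges are at 187 and 362.

```bash
python3 - <<'E'
from h import *;import pickle
f,g=pickle.load(open("w2.pkl","rb"))
P=lambda x,y,z:ray(f,160+x/1.8,100+y/1.8,z)
q=np.array([.4833,.0990])
a=-.3717;d=np.array([np.cos(a),np.sin(a)]);l=np.array([-d[1],d[0]])
r=lambda p:np.round([(p[:2]-q)@d,(p[:2]-q)@l],4)
for z in(.149,):
  print("end",r(P(278,130,z)),"hole near edge",r(P(280,403,z)))
print("bar edges low",r(P(243,390,.149)),r(P(320,390,.149)),"bar up",r(P(248,180,.149)),r(P(308,180,.149)))
print("stripe",r(P(278,228,.149)),r(P(278,352,.149)))
print("disc L,R",r(P(187,255,.012)),r(P(362,255,.012)), "disc top edge",r(P(276,177,.012)))
print("stand top est",r(np.array([.4340,.1206])))
# scene: disc & post
S=lambda x,y,z:ray(g,250+(x-576)/2.8,101+y/5.4,z)
L,R_,T,B=S(664,374,.012),S(762,374,.012),S(712,300,.012),S(712,447,.012)
print("scene disc",L,R_,T,B,(L+R_+T+B)/4,"post top",S(711,304,.056))
s=pickle.load(open("scene.pkl","rb"));print(proj(s,np.array([.434,.1206,.057]))*1.25,proj(s,np.array([.434,.1206,.012]))*1.25)
E
```

```text
end [ 0.0433 -0.001 ] hole near edge [-0.0417 -0.0014]
bar edges low [-0.037   0.0099] [-0.0371 -0.0137] bar up [0.0296 0.0072] [ 0.0296 -0.0092]
stripe [ 0.0157 -0.001 ] [-0.0237 -0.0009]
disc L,R [-0.0507  0.0506] [-0.0511 -0.0491] disc top edge [-0.005  -0.0002]
stand top est [-0.0538  0.0022]
scene disc [0.40760767 0.07855882 0.012     ] [0.47496972 0.15494318 0.012     ] [0.39570991 0.15377422 0.012     ] [0.48228066 0.08083006 0.012     ] [0.44014199 0.11702657 0.012     ] post top [0.43488627 0.12096831 0.056     ]
[372.38093431 196.16893695] [372.91615269 210.42209486]
```

```bash
python3 -m pendant '[[[0,0,0,-0.007,0.01,-0.08,0],[0,0,0,0,0,-0.12,0],[0,0,0,0,0,-0.1,0],[0,0,0,0,0,-0.04,0],[0,0,0,0,0,-0.03,0],[0,0,0,0,0,0,0]]]'
python3 - <<'E'
from h import *
s=manip.state();print(s["contact_force"],s["ft_torque"])
f=grab("wrist");g=grab("scene")
a=cv2.resize(f["frame"][100:400,160:480],None,fx=1.5,fy=1.5,interpolation=2)
u,v=proj(g,np.array([.45,.11,.05])).astype(int)
b=cv2.resize(g["frame"][v-60:v+40,u-50:u+30],None,fx=4,fy=4.5,interpolation=2)
cv2.imwrite("pics/w3.png",np.hstack([a,b]))
E
```

```text
time: 6.12
tool_pos: [0.4813, 0.1021, 0.05]
tool_rot: [0.0, -0.563, 0.826, -0.0]
contact_force: [-1.2, -0.1, -1.4]
gripper_width: 0.159
[-1.1681606  -0.12842547 -1.35681055] [ 0.01941521  0.02722518 -0.02082889]
```

View pics/w3.png

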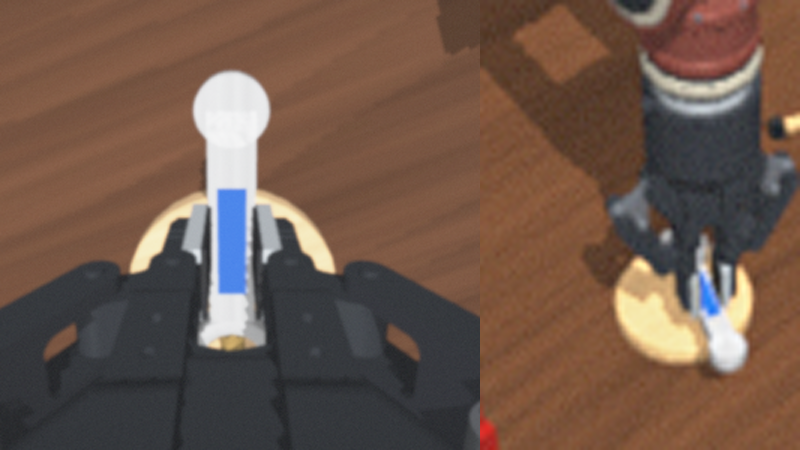

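The brass post shows inside the eye's hole at (232,342), nearly centred, with no contact force. I'll lower the key the rest of the way.

```bash
python3 -m pendant '[[[0,0,0,0,0,-0.04,0],[0,0,0,0,0,-0.04,0],[0,0,0,0,0,-0.03,0],[0,0,0,0,0,-0.02,0],[0,0,0,0,0,-0.006,0],[0,0,0,0,0,0,0]]]'
```

```text
time: 6.98
tool_pos: [0.4811, 0.1022, 0.0158]
tool_rot: [0.0, -0.564, 0.826, -0.0]
contact_force: [0.5, -0.3, -1.0]
gripper_width: 0.16
```

```bash
python3 -m pendant '[[[0,0,0,0,0,-0.004,0],[0,0,0,0,0,-0.004,0],[0,0,0,0,0,-0.004,0],[0,0,0,0,0,0,0]]]'
```

```text
time: 7.48
tool_pos: [0.4816, 0.1022, 0.0149]
tool_rot: [-0.0, -0.564, 0.826, 0.0]
contact_force: [-5.8, -1.2, 13.6]
gripper_width: 0.159
```

```bash
python3 -m pendant '[[[0,0,0,0,0,0.002,0.2],[0,0,0,0,0,0.002,0.3],[0,0,0,0,0,0.004,0.45],[0,0,0,0,0,0,0.5],[0,0,0,0,0,0,0.5],[0,0,0,0,0,0.08,0.5],[0,0,0,0,0,0.15,0.5],[0,0,0,0,0,0.2,0.5],[0,0,0,0,0,0.2,0.5],[0,0,0,0.05,0.1,0,0.5],[0,0,0,0.05,0.15,0,0.5],[0,0,0,0.05,0.15,0,0.5],[0,0,0,0.05,0.15,0,0.5]]]'
python3 - <<'E'
from h import *;import pickle
g=grab("scene");w=grab("wrist");s=manip.state();print(s["tool_pos"]);pickle.dump((w,g),open("w4.pkl","wb"))
t=grab("top");pickle.dump(t,open("t4.pkl","wb"))
u,v=proj(g,np.array([.45,.11,.02])).astype(int)
b=cv2.resize(g["frame"][v-40:v+40,u-50:u+50],None,fx=4,fy=4,interpolation=2)
u,v=proj(t,np.array([.45,.11,.02])).astype(int)
a=cv2.resize(t["frame"][v-40:v+40,u-50:u+50],None,fx=4,fy=4,interpolation=2)
cv2.imwrite("pics/w4.png",np.hstack([a,b]))
E
```

```text
time: 9.1
tool_pos: [0.5313, 0.2409, 0.1722]
tool_rot: [0.0, -0.563, 0.826, -0.0]
contact_force: [-0.1, 0.1, 0.2]
gripper_width: 0.5
[0.53146229 0.2423622  0.17213973]
```

View pics/w4.png

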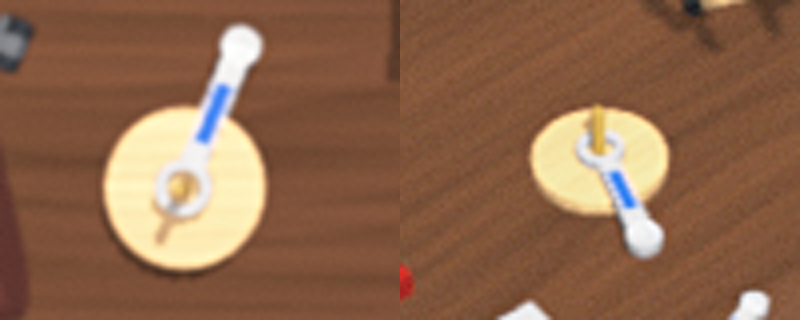

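The key sits on the post in both views: the eye ring surrounds the post flat on the disc, and it is released. Next is the gauge.

```bash
python3 -m pendant '[[[0,0,0.0515,0.017,0.0175,0,0.5],[0,0,0.0515,0.017,0.0175,0,0.5],[0,0,0.0515,0.017,0.0175,0,0.5],[0,0,0.0515,0.017,0.0175,0,0.5],[0,0,0.0515,0.017,0.0175,0,0.5],[0,0,0.0515,0.017,0.0175,0,0.5],[0,0,0.0515,0.017,0.0175,0,0.5],[0,0,0.0515,0.017,0.0175,0,0.5],[0,0,0.0515,0.017,0.0175,0,0.5],[0,0,0.0515,0.017,0.0175,0,0.5],[0,0,0.0515,0.017,0.0175,0,0.5],[0,0,0.0515,0.017,0.0175,0,0.5],[0,0,0.052,0.017,0.0175,0,0.5],[0,0,0,0,0,0,0.5],[0,0,0,0,0,0,0.5]]]'
python3 - <<'E'
from h import *;import pickle
w=grab("wrist","w5.png",scale=1.25);s=manip.state();print(s["tool_pos"]);pickle.dump(w,open("w5.pkl","wb"))
for p in([.6028,.203,.0025],[.587,.299,.045],[.587,.299,.055]):print(proj(w,np.array(p))*1.25)
E
```

```text
time: 11.12
tool_pos: [0.586, 0.2958, 0.1722]
tool_rot: [0.0, 0.997, 0.079, -0.0]
contact_force: [0.4, -0.0, 0.3]
gripper_width: 0.501
[0.58607151 0.29591726 0.17222312]
[395.73765637 327.76487539]
[395.76652205 239.18240481]
[395.87375946 242.25007442]
```

View pics/w5.png

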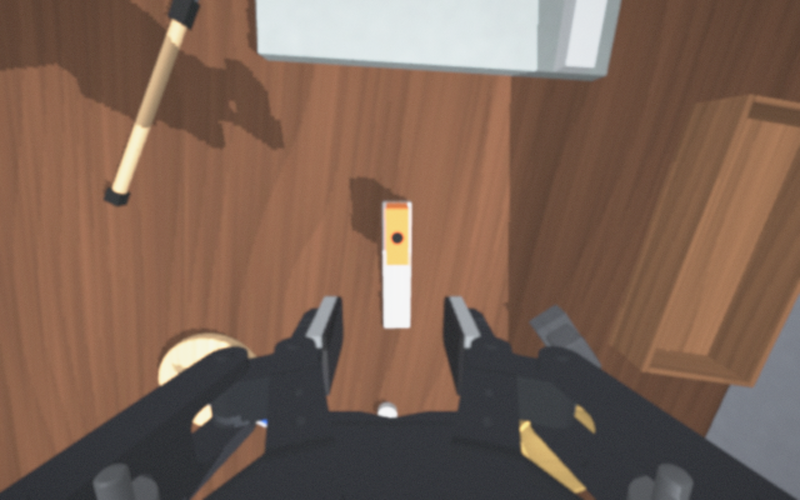

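The gauge is centred and parallel between the jaws, with the handle screw at (397,238) and the tip at (397,327), matching the prediction. I'll descend and grip.

```bash
python3 -m pendant '[[[0,0,0,0.004,0.012,-0.12,0.5],[0,0,0,0,0,-0.2,0.5],[0,0,0,0,0,-0.15,0.5],[0,0,0,0,0,-0.1,0.5],[0,0,0,0,0,-0.058,0.5],[0,0,0,0,0,0,0.5],[0,0,0,0,0,0,0.5],[0,0,0,0,0,0,0.1],[0,0,0,0,0,0,0],[0,0,0,0,0,0,0],[0,0,0,0,0,0,0],[0,0,0,0,0,0,0],[0,0,0,0,0,0,0]]]'
```

```text
time: 12.8
tool_pos: [0.5884, 0.3, 0.017]
tool_rot: [-0.0, 0.997, 0.08, 0.001]
contact_force: [0.3, -0.0, 5.6]
gripper_width: 0.202
```

```bash
python3 -m pendant '[[[0,0,0,0,0,0.04,0],[0,0,0,0,0,0.1,0],[0,0,0,0,0,0.14,0],[0,0,0,0,0,0.12,0],[0,0,-0.0065,0.004,-0.05,0,0],[0,0,-0.0065,0.004,-0.1,0,0],[0,0,-0.0065,0.004,-0.15,0,0],[0,0,-0.0065,0.004,-0.18,0,0],[0,0,-0.0065,0.004,-0.18,0,0],[0,0,-0.0065,0.004,-0.18,0,0],[0,0,-0.0065,0.004,-0.18,0,0],[0,0,-0.0065,0.004,-0.18,0,0],[0,0,-0.0065,0.004,-0.1,0,0],[0,0,-0.0065,0.004,-0.05,0,0],[0,0,0,0.004,-0.038,0,0],[0,0,0,0,0,0,0],[0,0,0,0,0,0,0]]]'
python3 - <<'E'
from h import *;import pickle
w=grab("wrist");g=grab("scene");t=grab("top");s=manip.state();print(s["tool_pos"],s["contact_force"]);pickle.dump((w,g,t),open("w6.pkl","wb"))
p=np.array([.6,-.13,.07])
def c(f,hw,hh,k):
    u,v=proj(f,p).astype(int);return cv2.resize(f["frame"][max(v-hh,0):v+hh,u-hw:u+hw],(400,400*hh//hw),interpolation=2)
def pad(x):return np.vstack([x,np.zeros((300-len(x),400,3),np.uint8)])if len(x)<300 else x[:300]
cv2.imwrite("pics/w6.png",np.vstack([np.hstack([pad(c(g,80,60,1)),pad(c(t,80,60,1))]),cv2.resize(w["frame"][100:400],(640,300)).__array__() if 0 else np.hstack([cv2.resize(w["frame"],(480,300)),np.zeros((300,320,3),np.uint8)])]))
pr=lambda f,q:np.round(proj(f,np.array(q)),1)
print([max(0,x) for x in proj(g,p).astype(int)],proj(t,p).astype(int))
E
```

```text
time: 14.92
tool_pos: [0.5982, -0.0467, 0.1151]
tool_rot: [-0.0, 1.0, -0.021, -0.0]
contact_force: [0.1, -0.8, -1.2]
gripper_width: 0.199
[ 0.59828832 -0.0466872   0.11532624] [-0.02874785  0.6471435  -0.4621208 ]
[np.int64(261), np.int64(236)] [382 195]
```

View pics/w6.png

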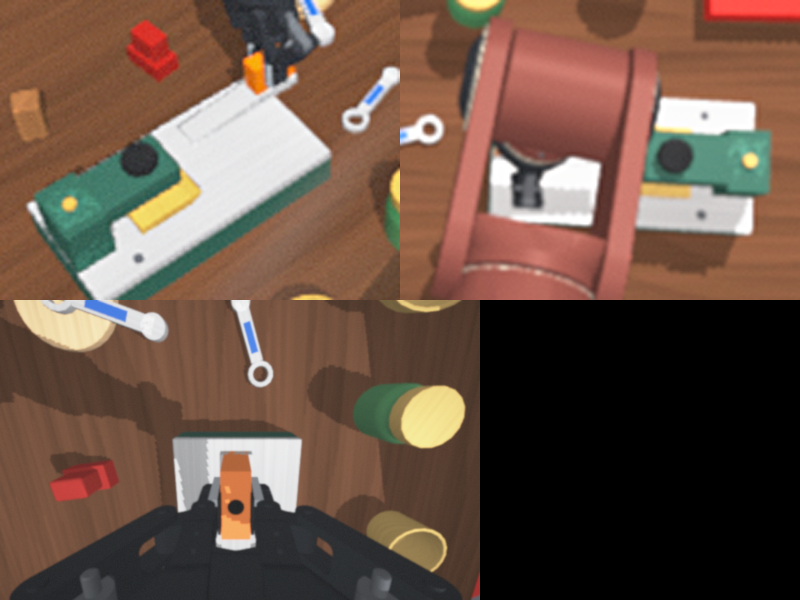

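The gauge is held in line with the press. In the scene crop the blade runs along the bed centre with its tip at (180,130), short of the brass lip at (165,200). In the wrist view the handle at column 236 is centred on the bed at 237. I'll lower onto the bed.

```bash
python3 -m pendant '[[[0,0,0,0,0,-0.06,0],[0,0,0,0,0,-0.08,0],[0,0,0,0,0,-0.04,0],[0,0,0,0,0,-0.016,0],[0,0,0,0,0,-0.004,0],[0,0,0,0,0,0,0],[0,0,0,0,0,0,0]]]'
```

```text
time: 15.95
tool_pos: [0.5987, -0.0475, 0.066]
tool_rot: [0.0, 1.0, -0.022, 0.001]
contact_force: [0.9, 0.1, -1.5]
gripper_width: 0.202
```

```bash
python3 -m pendant '[[[0,0,0,0,0,-0.006,0],[0,0,0,0,0,0,0]]]';python3 -m pendant '[[[0,0,0,0,0,-0.006,0],[0,0,0,0,0,0,0]]]'
```

```text
time: 16.2
tool_pos: [0.5982, -0.0474, 0.0638]
tool_rot: [0.0, 1.0, -0.022, -0.0]
contact_force: [-0.7, -0.4, -1.5]
gripper_width: 0.203
time: 16.45
tool_pos: [0.5981, -0.0474, 0.0621]
tool_rot: [-0.0, 1.0, -0.022, -0.0]
contact_force: [-0.1, -0.0, -1.6]
gripper_width: 0.202
```

```bash
for i in 1 2; do python3 -m pendant '[[[0,0,0,0,0,-0.004,0],[0,0,0,0,0,0,0]]]' | egrep 'tool_pos|force'; done
```

```text
tool_pos: [0.5983, -0.0474, 0.0619]
contact_force: [-2.5, 1.1, 2.8]
tool_pos: [0.5984, -0.0474, 0.0619]
contact_force: [-5.3, 1.0, 9.5]
```

```bash
python3 -m pendant '[[[0,0,0,0,0,0.004,0],[0,0,0,0,-0.02,0,0],[0,0,0,-0.001,-0.02,0,0],[0,0,0,-0.001,-0.02,0,0],[0,0,0,-0.001,-0.02,0,0],[0,0,0,-0.001,-0.02,0,0],[0,0,0,-0.001,-0.02,0,0],[0,0,0,-0.001,-0.02,0,0],[0,0,0,0,0,0,0]]]'
for i in 1 2 3; do python3 -m pendant '[[[0,0,0,-0.0005,-0.006,0,0],[0,0,0,0,-0.006,0,0],[0,0,0,0,0,0,0]]]' | egrep 'tool_pos|force'; done
```

```text
time: 18.08
tool_pos: [0.5973, -0.0833, 0.0619]
tool_rot: [0.0, 1.0, -0.022, 0.001]
contact_force: [0.2, 1.0, 5.2]
gripper_width: 0.202
tool_pos: [0.5972, -0.0857, 0.0619]
contact_force: [0.6, 3.5, 5.4]
tool_pos: [0.5971, -0.0886, 0.0619]
contact_force: [0.8, 3.2, 5.5]
tool_pos: [0.5969, -0.0917, 0.0619]
contact_force: [0.0, 3.8, 5.2]
```

```bash
for i in 1 2 3 4; do python3 -m pendant '[[[0,0,0,-0.0005,-0.006,0,0],[0,0,0,0,-0.006,0,0],[0,0,0,0,0,0,0]]]' | egrep 'tool_pos|force'; done
```

```text
tool_pos: [0.5968, -0.0947, 0.0619]
contact_force: [-0.8, 4.1, 5.1]
tool_pos: [0.5967, -0.0976, 0.0619]
contact_force: [-0.7, 3.4, 4.9]
tool_pos: [0.5966, -0.1006, 0.0619]
contact_force: [-0.4, 3.9, 6.0]
tool_pos: [0.5965, -0.1029, 0.0619]
contact_force: [0.7, 5.7, 5.9]
```

```bash
for i in 1 2; do python3 -m pendant '[[[0,0,0,-0.0005,-0.006,0,0],[0,0,0,0,-0.006,0,0],[0,0,0,0,0,0,0]]]' | egrep 'tool_pos|force'; done
```

```text
tool_pos: [0.5963, -0.1055, 0.0619]
contact_force: [0.4, 7.0, 6.4]
tool_pos: [0.5963, -0.1081, 0.0619]
contact_force: [0.5, 8.9, 7.1]
```

```bash
python3 -m pendant '[[[0,0,0,0,-0.006,0,0],[0,0,0,0,-0.004,0,0],[0,0,0,0,0,0,0],[0,0,0,0,0,0,0],[0,0,0,0,0,0,0],[0,0,0,0,0,0,0]]]'
python3 - <<'E'
from h import *
g=grab("scene");t=grab("top");s=manip.state();print(s["tool_pos"],s["contact_force"],np.abs(s["joint_vel"]).max())
def c(f,p,hw,hh,W,H):
    u,v=proj(f,np.array(p)).astype(int);return cv2.resize(f["frame"][v-hh:v+hh,u-hw:u+hw],(W,H),interpolation=2)
cv2.imwrite("pics/w7.png",np.hstack([c(g,[.6,-.15,.07],50,50,400,400),c(g,[.46,.1,.02],50,50,400,400)]))
E
```

```text
time: 22.2
tool_pos: [0.5962, -0.1101, 0.0619]
tool_rot: [-0.002, 1.0, -0.022, 0.001]
contact_force: [0.3, 9.7, 7.5]
gripper_width: 0.2
[ 0.59623496 -0.11013776  0.06194435] [ 0.48198319 10.4416888   6.31296151] 0.0025305021606350556
```

View pics/w7.png

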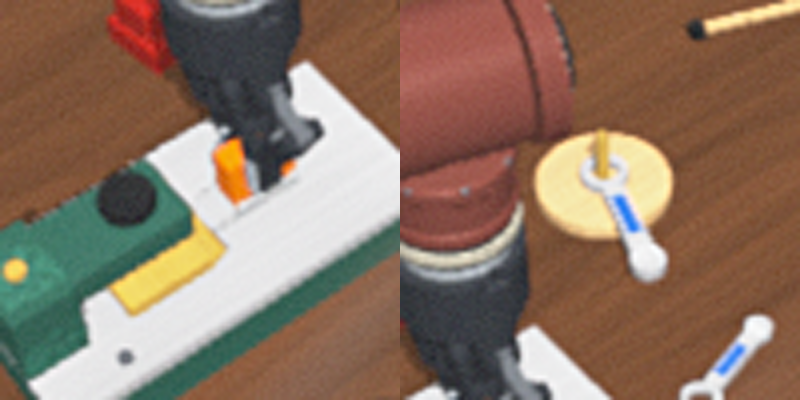

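The blade is under the brass lip on the centre line with the handle still gripped, and the key is still flat on the stand. Drag is a steady 10 N, so I'm handing in.

```bash
python3 -c "
from plant import manip
print(manip.job_done());print(manip.state()['contact_force'])"
```

```text
the job is handed in; nothing more can be done
None
the job is handed in; nothing more can be done
```

I hung the key by its eye on the brass post, let go of it, then slid the taper gauge under the brass plate and handed in at about 22 s, still gripping it. No verdict was reported.

- **Key:** the last picture shows the eye ring flat on the disc around the post and the key released.
- **Gauge:** from the arm position, the tip is about 42 mm into the gap, close to the centre line and within about 0.01 rad of the press direction.
- **Drag:** contact began about 9 mm before the end. The push settled at about 10 N, of which about 3.5 N was bed friction from sliding, with about 6 to 7 N of downward push on the bed.
- **Plate lift:** I estimate about 1 mm from how far past contact the blade went; I could not measure it directly.
- **Disagreement:** the wrist and top cameras differed by about 3 to 5 mm in y on the key and the press. I averaged them, and the eye and blade still lined up.
- **Bystanders:** none showed as moved in the views I had, but I did not measure each one.

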